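# Press the amber ink flask into the reader's sprung cradle

### The arm

A 6-joint arm with a two-finger parallel gripper is mounted at the origin on the work surface. World frame = base frame: x ahead of the robot, y to its left, z up, the work surface at z = 0. Lengths are in m, angles in rad, forces in N, time in s.
With the tool pointing down it reaches from about 0.25 to 0.725 m from the base axis. Payload 4 kg.
Tool frame: the origin (TCP) lies midway between the tips of the shut fingers; the grasp point (between the pads) lies bot.pinch_z behind it (bot.pinch_z is the distance from the TCP to the grasp point, in m); z points along the fingers, y is the direction in which the jaws open and shut (so a half turn about z gives the same grasp; the last joint's range is limited). The gripper opens to 85 mm and grips with 20 to 120 N. Pads are 22 mm wide; open, the fingers measure 114 mm over their backs; the gripper's body (76 mm by 85 mm) begins 54 mm behind the grasp point. The pads swing forward as they close: fully open they stand 13 mm farther back than shut.
Start: joints at [0, 0.241, 0.005, 1.335, 0, 1.571], TCP at [0.5, -0, 0.231] pointing down, gripper open.
Joint ranges: [-2.72, 2.72], [-1.05, 1.87], [-1.09, 1.28], [-1.99, 2.15], [-1.42, 1.44], [-3.14, 3.14]. Speed limits (rad/s): [2.79, 2.79, 3.14, 3.14, 3.14, 3.14].

### API

Orientations are given as a unit quaternion [x, y, z, w].
In Python, from workcell import bot gives the robot as it stands. The module is installed in compiled form; this text tells all that it offers.
- The arm moves only by the tool move_arm, never from a script. Its argument "series" is a list that holds one entry, the list of rows, each a list of 7 numbers: the shift along the world's x, y, z in cm, then the turn, a rotation vector about the world's x, y, z in degrees, then the opening, from 0 (shut) to 1 (fully open). A call has exactly 5 rows; each row shifts and turns the pose as measured when the row begins; what a row does not reach is not made up. A row lasts 1/10 s, in which the tool goes at most 50 mm and 8.59 degrees, less where a joint would pass 70% of its speed; a pose out of reach is approached as far as the arm can. A call with a gripper value outside its range is refused whole. The fingers move at their own pace and stop on an object; the grip force is fixed at half the most. Time passes only in rows, so rows that do not move let the fingers close, or fill a call up. It gives the time, the measured TCP pose, the force and the opening at its end, in the units of the state.
- bot.get_obs(): the state, without advancing time (a new reading comes with each control period).
- bot.camera(name): name is "scene" or "side" or "wrist"; returns (picture, depth): 420x560x3 uint8, red, green, blue; 420x560 float32, m along the optical axis (not along the pixel's ray), 0 where there is no reading.
- bot.camera_info(name): a dict with "vfov" (degrees; the focal length in pixels is half the picture's height over the tangent of half this angle, whatever the lens; pixels are square), "cx", "cy" (the principal point, pixels), "cam_to_world" (4x4, takes a point from camera to world coordinates); the wrist camera has in their place "tool_from_camera" (4x4, takes a point from camera to tool coordinates, whose origin is the TCP and whose axes are the flange's). Camera axes: x right, y down, z forward; pixel columns grow to the right and rows downward; lengths in m; the calibration is good to about 2 mm. A picture is of the moment at which its call begins: read the wrist's pose just before it. camera_info takes no time and is no camera call.
- bot.job_done(): hands the job in, once; it reports no verdict.
Trained networks look in the newest picture that a camera, given by its name, has taken for a name from the list of things; names that differ only in an ending like _2 or _b are one class to them, and where a whole thing is asked for, a point or a joint stands for the part that bears it (a point fixed in the world has none). Each returns a list of dicts, best first, with "confidence" (0 to 1); they miss things now and then, are a little off and sometimes report something else, mostly with a low value. They report only what shows in the picture. A call takes as long as a camera call. They do not tell look-alikes from the thing itself.
- bot.find_in(camera, target): "at" ([x, y, z] in m, in world coordinates, good to about 4 mm: the middle of the surface that is visible of it).
The state is a dict: "clock": time; "joint_pos": joint angles; "joint_vel": joint speeds; "tau": joint torques, N m; "eef_pos": TCP position; "tool_rot": TCP orientation; "ft_force": force on the tool from outside, world axes, zero at the start; "ft_torque": the same for the moment, N m; "grip_width": finger opening in m.
Only numpy, scipy, OpenCV 4.12 (cv2) and the standard library are available. Lean on these libraries where they do the work, as an engineer would, in place of code of your own. Each camera call takes 0.05 s, during which the arm holds its last target.

### The job

Get the amber ink flask ready for a colour reading: first lift the blue dust plug out of the reader's green sprung ring and park it fully down in the round socket at the other end of the reader, and let go of it. Then take the stoppered amber flask, seat it upright in the green ring and press it down through the flask alone until the ring is fully home, flush with the reader's top, and finish while holding it down like that, because the ring springs back up if you let go. Keep the amber flask upright throughout and leave the clear flask, the little red-capped vial and the carton of vials where they stand.

Things in the scene. Friction and masses are not known exactly. Their poses are not given: they have to be found in the camera images.
- reader: white and grey slab-shaped colour reader fixed to the bench, 170 (x) x 260 (y) x 38 mm high, with a blue stripe along its +x edge. Origin under its centre. Sprung cradle at its y = -55 mm, parking socket at its y = +65 mm, both at its x = 0; yaw is within 0.35 rad of the world's.
- park (a point): centre of the mouth of the parking socket, level with the reader's top (38 mm above the bench): a round hole 51 mm wide and 30 mm deep
- cradle_top (a point): centre of the top of the green sprung ring (82 mm outside, 48 mm hole, 10 mm thick) that slides vertically in a round well of the reader; moves with the ring. At rest it stands 58 mm above the bench, 20 mm above the reader's top; fully pressed it is flush with it. The well is 30 mm deep and empty below the ring.
- cradle (a joint): how far the ring is pressed down, m: 0 = up at rest, 0.020 = fully down on its stop. It takes 6 N to start it moving and 14 N to hold it fully down (400 N/m); it springs back when let go.
- plug_stem (a point): blue dust plug, loose, about 0.1 kg; point on its axis at mid-height of the stem. Upright stem 22 mm in diameter, from 20 mm below to 20 mm above this point; below it a flange 64 mm wide, 6 mm thick (underside 26 mm below the point), and below that a spigot 44 mm wide, 10 mm long (its end 36 mm below the point). At the start the spigot is in the green ring and the flange rests on the ring; parked, the spigot is in the socket and the flange rests on the reader's top.
- amber_neck (a point): stoppered amber round flask, loose, about 0.18 kg, 120 mm tall, standing on the bench; point on its axis at mid-neck, 83 mm above its base. Neck 24 mm in diameter from 64 to 106 mm above the base, then a lip 30 mm wide (106 to 110) and a black stopper 22 mm wide, 10 mm high. z runs up the neck.
- amber_bulb (a point): centre of the amber flask's round bulb, 64 mm in diameter, 32.5 mm above its base; the flask has a small flat foot 32 mm wide. Seated in the ring the bulb rests on the ring's inner edge: the bulb centre is then 21 mm above cradle_top, the foot 11 mm below it.
- clear_neck (a point): a bystander: clear flask of the same shape with a white stopper; point at mid-neck, 83 mm above its base; at least 120 mm from the amber flask
- vial_mid (a point): a bystander: small clear vial with a red cap, 23 mm wide, 57 mm tall, standing on the bench between the flasks and the reader, at its far side; point half-way up
- carton_mid (a point): a bystander: open white carton of vials, 110 x 220 x 55 mm; point half-way up at its centre
Not all that is in view belongs to the job. Of the things shaped like the part that bears plug_stem, the blue one is meant. Of the things that look like the part that bears amber_neck, the larger one is meant.

How it is judged:
On the way, in this order (a step that is already met when the one before it is completed fails the run):
1. the blue plug is parked fully down in its socket and let go (horizontal distance between plug_stem and park below 0.006 m and z of plug_stem in the frame of park between 0.022 and 0.03 m and angle between plug_stem's own z axis and vertical below 0.1 rad and contact force between the fingers and plug below 0.2 N), for 0.2 s.
2. the amber flask is seated upright in the green ring (horizontal distance between amber_bulb and cradle_top below 0.006 m and angle between amber_neck's own z axis and vertical below 0.2 rad and contact force between amber and cradle above 0.4 N), for 0.1 s.
At the end, for the whole second after the job is handed in: Plug released in its socket (within 6 mm, flange down within 4 mm, tilt < 0.1 rad). Amber flask in the ring (within 6 mm of its axis, tilt < 0.15 rad), held still by the robot, pressing the ring down at least 16 of 20 mm with over 5 N; the robot does not touch the ring (all of step 1 and horizontal distance between amber_bulb and cradle_top below 0.006 m and angle between amber_neck's own z axis and vertical below 0.15 rad and value of joint cradle above 0.016 m and contact force between amber and cradle above 5 N and contact force between any of the fingers, the arm and amber above 2 N and linear speed of amber below 0.02 m/s and contact force between each of the fingers, the arm and cradle below 0.5 N); the arm keeps its last pose, push and grip.
It fails at once if the amber flask is tipped over (more than 0.6 rad) (angle between amber_neck's own z axis and vertical above 0.6 rad).
It fails at once if the clear flask, the vial or the carton is pushed away (more than 25 mm) (distance of any of clear_neck, vial_mid, carton_mid from where it was at the start of the episode above 0.025 m).
It also fails if it takes over 58 s, if anything falls off the work surface, if the arm or the gripper's body presses on something with over 40 N, if the wrist force passes 120 N, or if a joint passes its speed limit or range.

## Working session

There is one attempt and no reset: what is moved stays moved. The work goes in short steps, Python scripts to look and compute and a tool call to move; the robot and the scene stay as the last step left them, time stands still between calls to the robot, and variables do not carry over. Pictures are saved under pics/ and viewed, and the job is handed in when it is done.

Besides the shell and the picture viewer there is one more tool, called by a JSON object that holds its "fn" and its "kwargs", one argument or row to a line. move_arm: Moves the arm, as the interface text tells. Its arguments: {"type":"object","properties":{"series":{"type":"array","items":{"type":"array","items":{"type":"array","items":{"type":"number"}}}}},"required":["series"]}

```bash
mkdir -p pics
python3 - <<'E'
from workcell import bot
import cv2,numpy as np
print(bot.get_obs(), bot.pinch_z)
for c in ["scene","side"]:
    p,d=bot.camera(c); cv2.imwrite(f"pics/{c}0.png",p[:,:,::-1]); np.savez(f"{c}0.npz",p=p,d=d)
    i=bot.camera_info(c); print(c,i)
    for t in ["reader","plug_stem","amber_neck","clear_neck","vial_mid","carton_mid","cradle"]:
        try:
            for r in bot.find_in(c,t)[:4]: print(c,t,np.round(r["at"],3),round(r["confidence"],2))
        except Exception as e: print(t,e)
print(bot.get_obs()["clock"])
E
```

```text
{'clock': 0.0, 'joint_pos': array([1.54949290e-05, 2.41411948e-01, 3.71135532e-03, 1.33520889e+00,
       1.52139414e-05, 1.57079148e+00]), 'joint_vel': array([ 0.00033536, -0.00228614,  0.00013765,  0.00043167, -0.0007766 ,
       -0.00017829]), 'tau': array([ 5.50268451e-04, -3.72315860e+01,  2.52406776e+01,  1.67737965e-02,
        2.29149265e-05,  1.14679995e-05]), 'eef_pos': array([4.99357666e-01, 1.23549428e-05, 2.30408572e-01]), 'tool_rot': array([ 0.7070992 ,  0.70711357, -0.00074174, -0.00075249]), 'ft_force': array([0.10539505, 1.10138947, 0.56023691]), 'ft_torque': array([-0.00975685,  0.03838613,  0.00605497]), 'grip_width': 0.0855192309879875} 0.0187
scene {'vfov': 51.792091454092194, 'cx': 273.4277128801141, 'cy': 206.4866050443972, 'cam_to_world': array([[-0.61532922,  0.44546386, -0.65033214,  1.33362667],
       [ 0.78817767,  0.33504873, -0.51625412,  0.5019546 ],
       [-0.0120796 , -0.83024352, -0.55726994,  0.74486269],
       [ 0.        ,  0.        ,  0.        ,  1.        ]])}
scene reader [0.554 0.215 0.038] 0.95
scene reader [ 0.579 -0.478  0.039] 0.63
sc
[... 404 characters left out ...]
cy': 207.97800093804858, 'cam_to_world': array([[-0.95759562, -0.12262532,  0.26071757,  0.32971001],
       [-0.28738799,  0.47080644, -0.83411597,  0.6698729 ],
       [-0.02046377, -0.8736729 , -0.48608323,  0.53246761],
       [ 0.        ,  0.        ,  0.        ,  1.        ]])}
side reader [0.516 0.226 0.043] 0.91
side reader [0.503 0.135 0.064] 0.61
side plug_stem [0.505 0.133 0.066] 0.87
side plug_stem [ 0.456 -0.039  0.02 ] 0.82
side amber_neck [ 0.601 -0.221  0.055] 0.9
side amber_neck [ 0.688 -0.254  0.04 ] 0.9
side clear_neck [ 0.456 -0.227  0.055] 0.67
side vial_mid [ 0.6   -0.066  0.036] 0.62
side carton_mid [ 0.568 -0.449  0.044] 0.69
side cradle [0.497 0.155 0.06 ] 0.86
0.8
```

View pics/scene0.png

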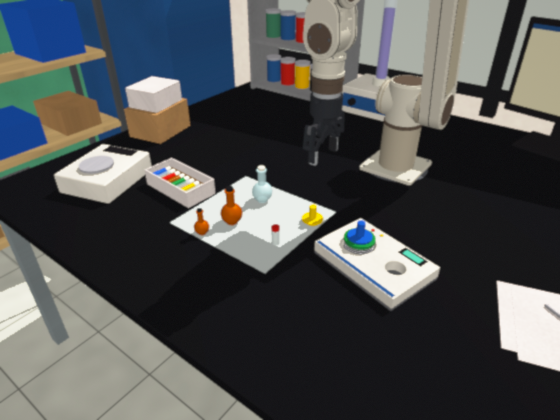

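View pics/side0.png

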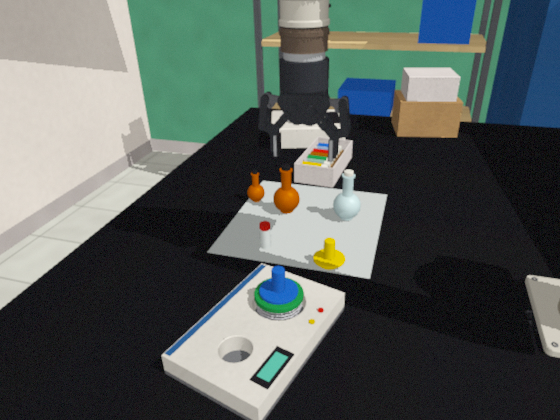

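The scene picture shows the blue plug in its green ring at about (360,235), the socket at (397,267), the large amber flask at (231,208), a small amber lookalike at (201,225), and the yellow plug decoy at (312,215). Next I'll fit the geometry from the depth clouds.

```bash
cat > h.py <<'E'
import numpy as np,cv2
from scipy.optimize import least_squares
from workcell import bot
def cloud(cam,d,T=None):
    i=bot.camera_info(cam); f=210/np.tan(np.radians(i["vfov"]/2))
    v,u=np.mgrid[:420,:560]
    X=np.stack([(u-i["cx"])/f*d,(v-i["cy"])/f*d,d,np.ones_like(d)],-1)
    M=i["cam_to_world"] if T is None else T
    return (X@M.T)[...,:3]
def circ(P,r):
    f=lambda c:np.hypot(P[:,0]-c[0],P[:,1]-c[1])-r
    s=least_squares(f,P[:,:2].mean(0),loss="soft_l1",f_scale=.001)
    return s.x,np.std(f(s.x))
def near(W,c,r,z0,z1,d):
    return (d>0)&(np.hypot(W[...,0]-c[0],W[...,1]-c[1])<r)&(W[...,2]>z0)&(W[...,2]<z1)
E
cat > a.py <<'E'
from h import *
for c in ["scene","side"]:
    q=np.load(f"{c}0.npz");p,d=q["p"].astype(int),q["d"];W=cloud(c,d);hsv=cv2.cvtColor(q["p"],cv2.COLOR_RGB2HSV)
    blue=(p[...,2]>p[...,0]+60)&(p[...,2]>p[...,1]+30)
    m=near(W,(.512,.133),.05,.072,.097,d)&blue; P=W[m];print(c,"stem",m.sum(),circ(P,.011))
    m=near(W,(.512,.133),.05,.05,.15,d)&blue;print(" ztop",np.sort(W[m][:,2])[-5:])
    top=W[near(W,(.512,.133),.05,.1,.11,d)&blue]; print(" top",top.mean(0),len(top))
    m=near(W,(.607,-.22),.04,.07,.102,d); P=W[m];print(c,"neck",m.sum(),circ(P,.012))
    for z in(.07,.08,.09,.1):
        P=W[near(W,(.607,-.22),.04,z-.005,z+.005,d)]; 
        if len(P)>4: print("  ",z,len(P),circ(P,.012)[0])
    m=near(W,(.607,-.22),.05,.008,.06,d);P=W[m]
    s=least_squares(lambda x:np.linalg.norm(P-x,axis=1)-.032,[.607,-.22,.0325],loss="soft_l1",f_scale=.001);print(c,"bulb",s.x,m.sum())
    m=near(W,(.463,-.227),.04,.0,.15,d);print(" clear",W[m].mean(0),m.sum())
    m=near(W,(.605,-.068),.03,.01,.15,d);print(" vial",W[m].mean(0),W[m][:,2].max())
    # reader top
    wh=near(W,(.54,.2),.25,.03,.045,d); P=W[wh][:,:2].astype(np.float32); print(" topz",np.median(W[wh][:,2]))
    r=cv2.minAreaRect(P);print(" rect",r)
    img=cv2.resize(q["p"][:,:,::-1],None,fx=1,fy=1)
    np.save(f"W_{c}.npy",W)
E
python3 a.py
```

```text
scene stem 65 (array([0.509479  , 0.12774861]), np.float64(0.0012445293260799329))
 ztop [0.10647796 0.10653221 0.10668277 0.10686901 0.10698144]
 top [0.51224922 0.12974258 0.10470821] 39
scene neck 80 (array([ 0.60358816, -0.23440501]), np.float64(0.0017434932840933793))
   0.07 26 [ 0.60358463 -0.23485027]
   0.08 24 [ 0.60389274 -0.23379769]
   0.09 29 [ 0.60374964 -0.23476941]
   0.1 22 [ 0.6031061  -0.23392388]
scene bulb [ 0.60298804 -0.23494318  0.03331881] 312
 clear [ 0.46964272 -0.22618346  0.04528074] 622
 vial [ 0.60787236 -0.06916175  0.0395475 ] 0.06146805606170469
 topz 0.03878244486262267
 rect ((0.5115191340446472, 0.13494698703289032), (0.35877054929733276, 0.17596480250358582), 74.92720031738281)
side stem 166 (array([0.51064936, 0.12905749]), np.float64(0.0007952514314983947))
 ztop [0.10687806 0.10697153 0.10734499 0.10737865 0.10783869]
 top [0.50906743 0.13247596 0.10477976] 112
side neck 124 (array([ 0.60455445, -0.23341488]), np.float64(0.0014324665689115492))
   0.07 41 [ 0.60450249 -0.23316319]
   0.08 37 [ 0.60492257 -0.23343707]
   0.09 40 [ 0.60426482 -0.23369107]
   0.1 42 [ 0.59555854 -0.21451283]
side bulb [ 0.60480265 -0.2339053   0.03472447] 449
 clear [ 0.45866959 -0.22059429  0.04497724] 1167
 vial [ 0.60129103 -0.06541824  0.03922061] 0.06124377095115763
 topz 0.039655264401469326
 rect ((0.5125011205673218, 0.13542386889457703), (0.36077070236206055, 0.1729859709739685), 74.95259857177734)
```

```bash
cat > b.py <<'E'
from h import *
for c in ["scene","side"]:
    q=np.load(f"{c}0.npz");p,d=q["p"].astype(int),q["d"];W=cloud(c,d)
    m=near(W,(.545,.19),.2,.033,.044,d)
    n,l,st,ce=cv2.connectedComponentsWithStats(m.astype(np.uint8)); k=1+np.argmax(st[1:,4]); P=W[l==k][:,:2].astype(np.float32)
    r=cv2.minAreaRect(P);print(c,r,st[k])
    g=near(W,(.51,.13),.06,.05,.064,d)&(p[...,1]>p[...,0]+30)&(p[...,1]>p[...,2]+20)
    G=W[g];o=G[np.hypot(*(G[:,:2]-[.51,.1285]).T)>.030]
    print(" ring",len(G),np.median(G[:,2]),circ(o,.039))
    cn=cv2.minEnclosingCircle(G[:,:2].astype(np.float32));print(" ringMEC",cn)
    # hole: rays intersect plane z=.038
    i=bot.camera_info(c);f=210/np.tan(np.radians(i["vfov"]/2));M=i["cam_to_world"]
    v,u=np.mgrid[:420,:560];D=np.stack([(u-i["cx"])/f,(v-i["cy"])/f,np.ones_like(d)],-1)@M[:3,:3].T
    t=(.0385-M[2,3])/D[...,2]; Q=M[:3,3]+t[...,None]*D
    yaw=np.radians(r[2]-90)  # reader x axis
    hx=np.array([.51,.1285])+.12*np.array([-np.sin(yaw),np.cos(yaw)]);print(" yaw",yaw,"pred",hx)
    h=(np.hypot(Q[...,0]-hx[0],Q[...,1]-hx[1])<.036)&((W[...,2]<.034)|(d==0))
    n,l,st,ce=cv2.connectedComponentsWithStats(h.astype(np.uint8)); k=1+np.argmax(st[1:,4]);H=Q[l==k][:,:2]
    print(" hole",len(H),H.mean(0),cv2.minEnclosingCircle(H.astype(np.float32)))
E
python3 b.py
```

```text
scene ((0.5239420533180237, 0.1810901015996933), (0.2632191479206085, 0.17591559886932373), 74.94857025146484) [ 315  218  125   83 3918]
 ring 199 0.05775299824899549 (array([0.51035032, 0.1283659 ]), np.float64(0.0028334673168398648))
 ringMEC ((0.5118338465690613, 0.1291390359401703), 0.04166543856263161)
 yaw -0.26269700624456066 pred [0.54116232 0.24438317]
 hole 209 [0.54362913 0.24471029] ((0.5419323444366455, 0.24509625136852264), 0.02517174556851387)
side ((0.5251302123069763, 0.18236567080020905), (0.263502299785614, 0.17297157645225525), 74.94471740722656) [  161   263   184   148 11363]
 ring 503 0.05897903637248614 (array([0.51007175, 0.13003455]), np.float64(0.002608067659839514))
 ringMEC ((0.5096385478973389, 0.1312808394432068), 0.04105404391884804)
 yaw -0.2627642510620851 pred [0.54117011 0.24438108]
 hole 637 [0.54050562 0.24761517] ((0.5406542420387268, 0.2473541796207428), 0.024847587570548058)
```

{"fn": "move_arm", "kwargs": {
  "series": [
    [[0.3, 3.5, -1, 0, 0, 0, 1], [0.3, 3.5, -1, 0, 0, 0, 1], [0.2, 3.5, -2, 0, 0, 0, 0.8], [0.2, 2.3, -3, 0, 0, 0, 0.7], [0, 0, 0, 0, 0, 0, 0.7]]
  ]
}}

```text
clock: 1.3
eef_pos: [0.5117, 0.131, 0.1609]
tool_rot: [0.709, 0.705, 0.002, 0.002]
ft_force: [-1.1, -0.7, -1.1]
grip_width: 0.0598
```

```bash
cat > w.py <<'E'
import sys
from h import *
from scipy.spatial.transform import Rotation as R
o=bot.get_obs(); p,d=bot.camera("wrist"); i=bot.camera_info("wrist"); n=sys.argv[1]
T=np.eye(4);T[:3,:3]=R.from_quat(o["tool_rot"]).as_matrix();T[:3,3]=o["eef_pos"]
T=T@i["tool_from_camera"]
W=cloud("wrist",d,T); np.savez(n+".npz",p=p,d=d,W=W,T=T); cv2.imwrite(f"pics/{n}.png",p[:,:,::-1])
print(o["eef_pos"],o["grip_width"],o["ft_force"])
E
python3 w.py w1
python3 - <<'E'
from h import *
q=np.load("w1.npz");p,W,d=q["p"].astype(int),q["W"],q["d"]
blue=(p[...,2]>p[...,0]+60)&(p[...,2]>p[...,1]+30)
m=blue&near(W,(.51,.13),.03,.097,.112,d);print(m.sum(),W[m].mean(0) if m.any() else 0, cv2.minEnclosingCircle(W[m][:,:2].astype(np.float32)) if m.any() else 0)
m=blue&near(W,(.51,.13),.03,.07,.097,d);print(m.sum(), circ(W[m],.011) if m.any() else 0)
m=blue&near(W,(.51,.13),.05,.055,.068,d);print(m.sum(), cv2.minEnclosingCircle(W[m][:,:2].astype(np.float32)),np.median(W[m][:,2]))
E
```

```text
[0.51174006 0.13101439 0.16087264] 0.05975686295036587 [-1.07943575 -0.66853491 -1.05626445]
902 [0.509573   0.12827213 0.10481016] ((0.5096390843391418, 0.12719132006168365), 0.010990909300744534)
277 (array([0.50953498, 0.12648855]), np.float64(0.00019852151720530756))
4043 ((0.5105892419815063, 0.1259881854057312), 0.03318928927183151) 0.06543979890178717
```

View pics/w1.png

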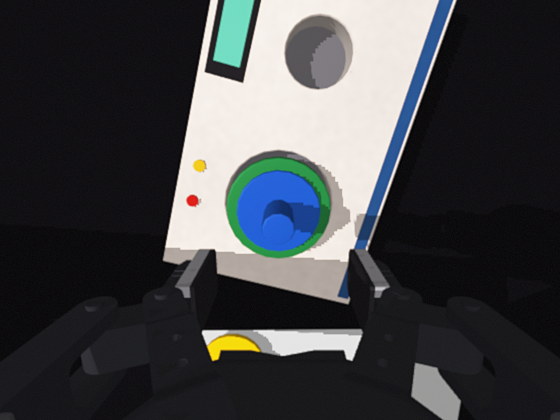

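The wrist view shows the stem at (277,225) between the open fingers and the socket at (319,50). All three cameras put the plug near (0.510, 0.128).

{"fn": "move_arm", "kwargs": {
  "series": [
    [[-0.2, -0.3, -2.5, 0, 0, 0, 0.6], [0, 0, -2.5, 0, 0, 0, 0.6], [0, 0, -2.5, 0, 0, 0, 0.6], [0, 0, -1.2, 0, 0, 0, 0.6], [0, 0, 0, 0, 0, 0, 0.6]]
  ]
}}

```text
clock: 1.85
eef_pos: [0.5163, 0.1238, 0.0813]
tool_rot: [0.711, 0.704, 0.008, 0.007]
ft_force: [-0.4, -0.1, 0.4]
grip_width: 0.0514
```

```bash
cat > s.py <<'E'
from h import *
from scipy.spatial.transform import Rotation as R
o=bot.get_obs();q=R.from_quat(o["tool_rot"])
e=(R.from_matrix([[0,1,0],[1,0,0],[0,0,-1]])*q.inv()).as_rotvec(degrees=True)
print(o["clock"],o["eef_pos"].round(4),"corr deg",e.round(2),o["ft_force"].round(2),o["grip_width"])
E
python3 s.py
```

```text
1.85 [0.5163 0.1238 0.0813] corr deg [-0.05  1.25  0.57] [-0.36 -0.11  0.37] 0.051374000003034256
```

{"fn": "move_arm", "kwargs": {
  "series": [
    [[-0.6, 0.4, -0.6, 0, 1.2, 0.5, 0.6], [0, 0, -0.5, 0, 0, 0, 0.6], [0, 0, 0, 0, 0, 0, 0.6], [0, 0, 0, 0, 0, 0, 0.6], [0, 0, 0, 0, 0, 0, 0.6]]
  ]
}}

```text
clock: 2.35
eef_pos: [0.5135, 0.1279, 0.0744]
tool_rot: [0.708, 0.706, 0.003, 0.002]
ft_force: [0.2, -0.3, -0.2]
grip_width: 0.0515
```

```bash
python3 s.py
```

```text
2.35 [0.5135 0.1279 0.0744] corr deg [-0.15  0.41  0.12] [ 0.18 -0.27 -0.24] 0.05146801122277811
```

{"fn": "move_arm", "kwargs": {
  "series": [
    [[-0.35, 0, -0.4, 0, 0.4, 0, 0.6], [-0.1, 0, -0.1, 0, 0, 0, 0.6], [0, 0, 0, 0, 0, 0, 0.3], [0, 0, 0, 0, 0, 0, 0], [0, 0, 0, 0, 0, 0, 0]]
  ]
}}

```text
clock: 2.85
eef_pos: [0.5089, 0.1281, 0.0698]
tool_rot: [0.708, 0.707, 0.001, -0.001]
ft_force: [-0.6, 0.5, 2.3]
grip_width: 0.0201
```

{"fn": "move_arm", "kwargs": {
  "series": [
    [[0, 0, 0, 0, 0, 0, 0], [0, 0, 0, 0, 0, 0, 0], [0, 0, 0, 0, 0, 0, 0], [0, 0, 0, 0, 0, 0, 0], [0, 0, 0, 0, 0, 0, 0]]
  ]
}}

```text
clock: 3.35
eef_pos: [0.5089, 0.1281, 0.0698]
tool_rot: [0.708, 0.707, 0.001, -0.001]
ft_force: [-0.3, -0.3, 0.7]
grip_width: 0.0204
```

```bash
python3 s.py
```

```text
3.35 [0.5089 0.1281 0.0698] corr deg [-0.16  0.04  0.1 ] [-0.27 -0.32  0.66] 0.020401214211062307
```

{"fn": "move_arm", "kwargs": {
  "series": [
    [[0, 0, 1.0, 0, 0, 0, 0], [0, 0, 2, 0, 0, 0, 0], [0, 0, 2, 0, 0, 0, 0], [0, 0, 1, 0, 0, 0, 0], [0, 0, 0, 0, 0, 0, 0]]
  ]
}}

```text
clock: 3.85
eef_pos: [0.5075, 0.1278, 0.1322]
tool_rot: [0.708, 0.707, -0.0, -0.002]
ft_force: [0.6, 0.1, -1.3]
grip_width: 0.0203
```

```bash
python3 s.py; python3 w.py w2;python3 - <<'E'
from workcell import bot
import cv2
p,d=bot.camera("side");cv2.imwrite("pics/s2.png",p[150:,:,::-1])
E
```

```text
3.85 [0.5075 0.1278 0.1322] corr deg [-0.12 -0.14  0.1 ] [ 0.61  0.15 -1.34] 0.020342627294885368
[0.50752436 0.12775898 0.13216386] 0.020342627294885368 [ 0.61463157  0.14768848 -1.34369787]
```

View pics/w2.png

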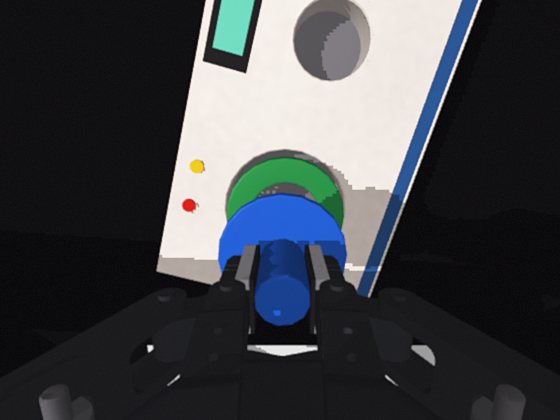

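View pics/s2.png

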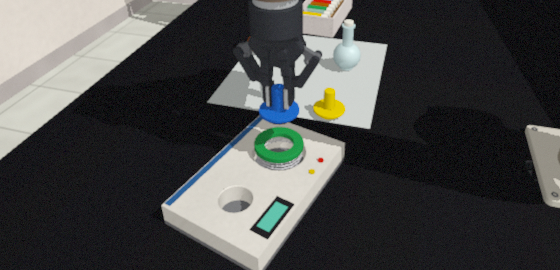

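The plug is lifted: it sits between the fingers at (283,285) in the wrist view, the ring is empty behind it, and the socket is at (331,40).

```bash
cat > c.py <<'E'
from h import *
import sys
q=np.load(sys.argv[1]+".npz");p,W,d,M=q["p"].astype(int),q["W"],q["d"],q["T"]
i=bot.camera_info("wrist");f=210/np.tan(np.radians(i["vfov"]/2))
v,u=np.mgrid[:420,:560];D=np.stack([(u-i["cx"])/f,(v-i["cy"])/f,np.ones_like(d)],-1)@M[:3,:3].T
top=np.median(W[near(W,(.54,.2),.2,.033,.046,d)][:,2]);print("top",top)
t=(top-M[2,3])/D[...,2]; Q=M[:3,3]+t[...,None]*D
h=(np.hypot(Q[...,0]-.5416,Q[...,1]-.2446)<.036)&((W[...,2]<top-.004)|(d==0))
n,l,st,ce=cv2.connectedComponentsWithStats(h.astype(np.uint8));k=1+np.argmax(st[1:,4]);H=Q[l==k][:,:2]
print("hole",H.mean(0),cv2.minEnclosingCircle(H.astype(np.float32)),st[k])
g=near(W,(.51,.13),.06,.05,.068,d)&(p[...,1]>p[...,0]+30)&(p[...,1]>p[...,2]+20);G=W[g]
if len(G): print("ring",np.median(G[:,2]),cv2.minEnclosingCircle(G[:,:2].astype(np.float32)))
blue=(p[...,2]>p[...,0]+60)&(p[...,2]>p[...,1]+30)
E
python3 c.py w1;python3 c.py w2
python3 - <<'E'
from h import *
q=np.load("w2.npz");p,W,d=q["p"].astype(int),q["W"],q["d"]
blue=(p[...,2]>p[...,0]+60)&(p[...,2]>p[...,1]+30)
m=blue&near(W,(.508,.128),.04,.12,.135,d);print(m.sum(),np.median(W[m][:,2]),cv2.minEnclosingCircle(W[m][:,:2].astype(np.float32)))
e=W[m];r=np.hypot(*(e[:,:2]-[.508,.128]).T);print(circ(e[r>.0295],.0315))
m=blue&near(W,(.508,.128),.04,.14,.19,d);print(m.sum(),W[m].mean(0),W[m][:,2].max())
E
```

```text
top 0.03956208481701998
hole [0.5404663  0.24251659] ((0.540840744972229, 0.24232128262519836), 0.025447674095630646) [ 285   17   68   73 3826]
ring 0.05937244988919829 ((0.509857177734375, 0.12710143625736237), 0.040796421468257904)
top 0.03958161195058149
hole [0.54037443 0.24242596] ((0.5406291484832764, 0.24181687831878662), 0.025397930294275284) [ 293    0   77   82 4898]
ring 0.059367842477554944 ((0.5100625157356262, 0.12904851138591766), 0.04058510437607765)
5768 0.1277122544932774 ((0.5078837871551514, 0.12698346376419067), 0.03184287250041962)
(array([0.50797804, 0.1263898 ]), np.float64(0.0006564792690715204))
3534 [0.50782393 0.13048503 0.16281159] 0.16979610305015624
```

{"fn": "move_arm", "kwargs": {
  "series": [
    [[1.1, 4, 0, 0, 0, 0, 0], [1.1, 4, 0, 0, 0, 0, 0], [0.7, 2.6, 0, 0, 0, 0, 0], [0.2, 0.8, 0, 0, 0, 0, 0], [0, 0, 0, 0, 0, 0, 0]]
  ]
}}

```text
clock: 4.45
eef_pos: [0.5348, 0.2424, 0.1245]
tool_rot: [0.709, 0.705, -0.006, -0.004]
ft_force: [0.1, 0.1, -2.0]
grip_width: 0.0208
```

```bash
python3 s.py
```

```text
4.45 [0.5348 0.2424 0.1245] corr deg [ 0.2  -0.82  0.31] [ 0.07  0.08 -2.03] 0.020760834926408876
```

{"fn": "move_arm", "kwargs": {
  "series": [
    [[0.5, 0.1, -1.5, 0.2, -0.8, 0.3, 0], [0.1, 0, -1.0, 0, 0, 0, 0], [0, 0, 0, 0, 0, 0, 0], [0, 0, 0, 0, 0, 0, 0], [0, 0, 0, 0, 0, 0, 0]]
  ]
}}

```text
clock: 4.95
eef_pos: [0.5382, 0.2382, 0.0967]
tool_rot: [0.708, 0.706, -0.004, -0.001]
ft_force: [0.1, 0.2, -1.2]
grip_width: 0.0203
```

```bash
python3 s.py
```

```text
4.95 [0.5382 0.2382 0.0967] corr deg [ 0.26 -0.37  0.23] [ 0.05  0.24 -1.2 ] 0.02030543020836559
```

{"fn": "move_arm", "kwargs": {
  "series": [
    [[0.2, 0.5, -0.5, 0.2, -0.3, 0.2, 0], [0, 0.2, -0.5, 0, 0, 0, 0], [0, 0, 0, 0, 0, 0, 0], [0, 0, 0, 0, 0, 0, 0], [0, 0, 0, 0, 0, 0, 0]]
  ]
}}

```text
clock: 5.45
eef_pos: [0.5412, 0.2457, 0.0875]
tool_rot: [0.707, 0.707, 0.001, 0.0]
ft_force: [0.4, -0.2, -1.1]
grip_width: 0.0206
```

```bash
python3 s.py
```

```text
5.45 [0.5412 0.2457 0.0875] corr deg [-0.02  0.08  0.04] [ 0.44 -0.24 -1.05] 0.020589977967679432
```

{"fn": "move_arm", "kwargs": {
  "series": [
    [[-0.1, -0.1, -0.6, 0, 0, 0, 0], [0, 0, -0.6, 0, 0, 0, 0], [0, 0, -0.3, 0, 0, 0, 0], [0, 0, 0, 0, 0, 0, 0], [0, 0, 0, 0, 0, 0, 0]]
  ]
}}

```text
clock: 5.95
eef_pos: [0.5399, 0.2446, 0.0709]
tool_rot: [0.707, 0.707, 0.0, 0.0]
ft_force: [-0.7, -0.4, -1.5]
grip_width: 0.0207
```

```bash
python3 s.py; python3 w.py w3
```

```text
5.95 [0.5399 0.2446 0.0709] corr deg [-0.    0.06  0.04] [-0.74 -0.43 -1.53] 0.020703987181211986
[0.5398646  0.24456231 0.07094683] 0.020703987181211986 [-0.7402086  -0.42950929 -1.53191074]
```

View pics/w3.png

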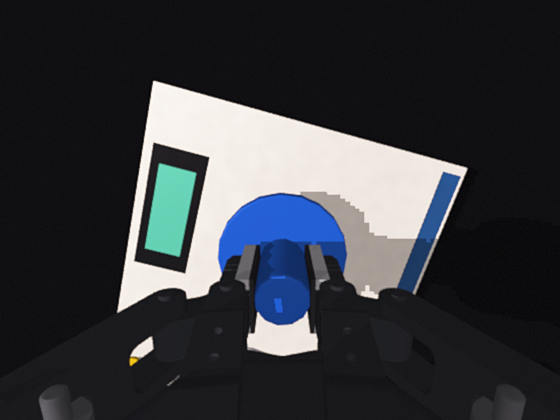

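The plug's flange at (283,245) hides the socket, as expected. TCP x and y are on target, so I'll descend in small steps.

{"fn": "move_arm", "kwargs": {
  "series": [
    [[0, -0.05, -0.5, 0, 0, 0, 0], [0, 0, -0.5, 0, 0, 0, 0], [0, 0, -0.4, 0, 0, 0, 0], [0, 0, -0.3, 0, 0, 0, 0], [0, 0, 0, 0, 0, 0, 0]]
  ]
}}

```text
clock: 6.5
eef_pos: [0.54, 0.244, 0.0525]
tool_rot: [0.707, 0.707, 0.0, 0.0]
ft_force: [0.2, 0.9, -1.2]
grip_width: 0.0204
```

```bash
python3 s.py
```

```text
6.5 [0.54   0.244  0.0525] corr deg [-0.01  0.07  0.04] [ 0.17  0.86 -1.23] 0.02042299274595482
```

{"fn": "move_arm", "kwargs": {
  "series": [
    [[0, 0, -0.2, 0, 0, 0, 0], [0, 0, -0.15, 0, 0, 0, 0], [0, 0, 0, 0, 0, 0, 0], [0, 0, 0, 0, 0, 0, 0], [0, 0, 0, 0, 0, 0, 0]]
  ]
}}

```text
clock: 7.0
eef_pos: [0.5405, 0.2442, 0.0503]
tool_rot: [0.707, 0.707, 0.001, 0.001]
ft_force: [-0.4, -0.5, -1.4]
grip_width: 0.0205
```

```bash
python3 s.py
```

```text
7.0 [0.5405 0.2442 0.0503] corr deg [-0.04  0.16  0.05] [-0.35 -0.49 -1.42] 0.02046467201625842
```

Nearly down, so the plug can drop the last fraction when released.

{"fn": "move_arm", "kwargs": {
  "series": [
    [[0, 0, -0.1, 0, 0, 0, 0], [0, 0, 0, 0, 0, 0, 0.2], [0, 0, 0, 0, 0, 0, 0.5], [0, 0, 0, 0, 0, 0, 0.5], [0, 0, 0, 0, 0, 0, 0.6]]
  ]
}}

```text
clock: 7.5
eef_pos: [0.5412, 0.2445, 0.05]
tool_rot: [0.707, 0.707, 0.002, 0.001]
ft_force: [-0.1, -0.2, -0.2]
grip_width: 0.0515
```

{"fn": "move_arm", "kwargs": {
  "series": [
    [[0, 0, 1, 0, 0, 0, 0.6], [0, 0, 3, 0, 0, 0, 0.6], [0, 0, 4, 0, 0, 0, 0.6], [0, -2, 3, 0, 0, 0, 0.6], [0, -3, 0, 0, 0, 0, 0.6]]
  ]
}}

```text
clock: 8.0
eef_pos: [0.5398, 0.196, 0.1648]
tool_rot: [0.705, 0.709, 0.002, 0.001]
ft_force: [0.4, 0.0, -0.5]
grip_width: 0.0514
```

```bash
python3 s.py; python3 w.py w4
python3 - <<'E'
from h import *
q=np.load("w4.npz");p,W,d=q["p"].astype(int),q["W"],q["d"]
def an(p,W,d,n):
  p=p.astype(int)
  blue=(p[...,2]>p[...,0]+60)&(p[...,2]>p[...,1]+30)
  m=blue&near(W,(.541,.244),.04,.04,.053,d);print(n,m.sum(),np.median(W[m][:,2]),cv2.minEnclosingCircle(W[m][:,:2].astype(np.float32)))
  m=blue&near(W,(.541,.244),.03,.053,.08,d);print(" stem",circ(W[m],.011))
  m=blue&near(W,(.541,.244),.03,.079,.11,d);print(" top",W[m].mean(0))
an(p,W,d,"wrist")
for c in("scene","side"):
  p,d=bot.camera(c);cv2.imwrite(f"pics/{c}4.png",p[:,:,::-1]);an(p,cloud(c,d),d,c)
E
```

```text
8.0 [0.5398 0.196  0.1648] corr deg [-0.06  0.19 -0.28] [ 0.36  0.03 -0.53] 0.051370544704805905
[0.53984942 0.19598026 0.16477844] 0.051370544704805905 [ 0.35690955  0.03266853 -0.5298057 ]
wrist 4124 0.045458098093117294 ((0.5416494011878967, 0.24177482724189758), 0.03186846524477005)
 stem (array([0.54120741, 0.24261681]), np.float64(0.00011367054160050307))
 top [0.54111732 0.2432411  0.08524337]
scene 312 0.04494905720581405 ((0.5428158044815063, 0.24396227300167084), 0.03229847550392151)
 stem (array([0.54056567, 0.24374376]), np.float64(0.0011050543457832784))
 top [0.54398472 0.24536789 0.08377345]
side 938 0.0454487079548066 ((0.5404903888702393, 0.2471168041229248), 0.032246846705675125)
 stem (array([0.54202243, 0.24537075]), np.float64(0.000699284700615693))
 top [0.53993642 0.24894405 0.08436181]
```

View pics/side4.png

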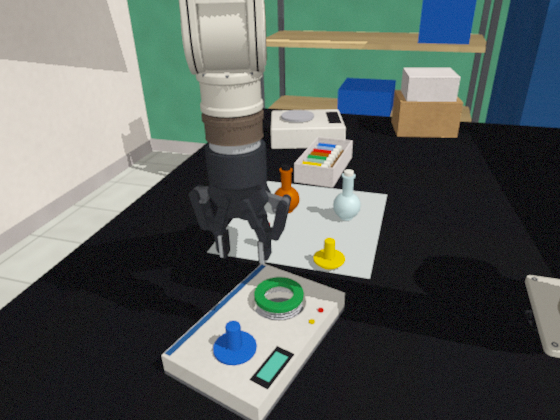

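The side view shows the plug at (235,345), flat in its socket. Its flange top is 6 mm above the reader's top, which means it is fully down. Now I'll go to the amber flask.

{"fn": "move_arm", "kwargs": {
  "series": [
    [[0.6, -4.5, 1, 0, 0, 0, 0.6], [0.6, -4.5, 1, 0, 0, 0, 0.6], [0.6, -4.5, 0, 0, 0, 0, 0.6], [0.6, -4.5, 0, 0, 0, 0, 0.6], [0.6, -4.5, 0, 0, 0, 0, 0.6]]
  ]
}}

```text
clock: 8.65
eef_pos: [0.5669, -0.0288, 0.1803]
tool_rot: [0.701, 0.713, -0.001, -0.003]
ft_force: [0.9, -0.4, 0.5]
grip_width: 0.0515
```

```bash
python3 s.py
```

```text
8.65 [ 0.5669 -0.0288  0.1803] corr deg [-0.11 -0.33 -0.94] [ 0.85 -0.42  0.46] 0.051549004734253244
```

{"fn": "move_arm", "kwargs": {
  "series": [
    [[0.8, -4.5, 0.2, 0, 0, -0.5, 0.6], [0.8, -4.5, 0, 0, 0, -0.5, 0.6], [0.8, -4.5, 0, 0, 0, 0, 0.6], [0.8, -4.5, 0, 0, 0, 0, 0.6], [0.5, -2.5, 0, 0, 0, 0, 0.6]]
  ]
}}

```text
clock: 9.15
eef_pos: [0.6048, -0.2401, 0.1801]
tool_rot: [0.707, 0.707, -0.001, -0.005]
ft_force: [0.1, 1.2, 0.2]
grip_width: 0.0513
```

```bash
python3 s.py
```

```text
9.15 [ 0.6048 -0.2401  0.1801] corr deg [-0.27 -0.48  0.01] [0.11 1.23 0.2 ] 0.05126307659307399
```

{"fn": "move_arm", "kwargs": {
  "series": [
    [[0, 0.5, -0.8, -0.2, -0.4, 0, 0.7], [0, 0, 0, 0, 0, 0, 0.7], [0, 0, 0, 0, 0, 0, 0.7], [0, 0, 0, 0, 0, 0, 0.7], [0, 0, 0, 0, 0, 0, 0.7]]
  ]
}}

```text
clock: 9.65
eef_pos: [0.6056, -0.2367, 0.1693]
tool_rot: [0.708, 0.706, -0.001, -0.003]
ft_force: [-0.6, 0.4, 0.3]
grip_width: 0.0594
```

```bash
python3 s.py; python3 w.py w5
python3 - <<'E'
from h import *
q=np.load("w5.npz");p,W,d=q["p"].astype(int),q["W"],q["d"]
for a,b in((.112,.13),(.102,.112),(.07,.1)):
    m=near(W,(.604,-.234),.03,a,b,d);P=W[m]
    if m.sum()>3: print(a,b,m.sum(),P.mean(0),cv2.minEnclosingCircle(P[:,:2].astype(np.float32)),circ(P,.012))
P=W[near(W,(.604,-.234),.05,.008,.06,d)]
s=least_squares(lambda x:np.linalg.norm(P-x,axis=1)-.032,[.607,-.22,.0325],loss="soft_l1",f_scale=.001);print("bulb",s.x,len(P))
E
```

```text
9.65 [ 0.6056 -0.2367  0.1693] corr deg [-0.17 -0.26  0.17] [-0.63  0.44  0.26] 0.05937816191137635
[ 0.60563999 -0.23666859  0.16932451] 0.05937816191137635 [-0.62994326  0.43589409  0.26260765]
0.112 0.13 1095 [ 0.60339826 -0.23438766  0.11994384] ((0.6031625270843506, -0.23574961721897125), 0.014943131245672703) (array([ 0.60337786, -0.23907638]), np.float64(0.003851703649452859))
0.102 0.112 575 [ 0.60313486 -0.23191971  0.11103557] ((0.603238046169281, -0.23603007197380066), 0.015431556850671768) (array([ 0.60321666, -0.23551842]), np.float64(0.0014364952138099362))
0.07 0.1 189 [ 0.60390054 -0.22576749  0.08164006] ((0.6037497520446777, -0.23222458362579346), 0.011433738283813) (array([ 0.60323309, -0.23605061]), np.float64(0.00011559857349608897))
bulb [ 0.60332031 -0.23621458  0.03362164] 2202
```

View pics/w5.png

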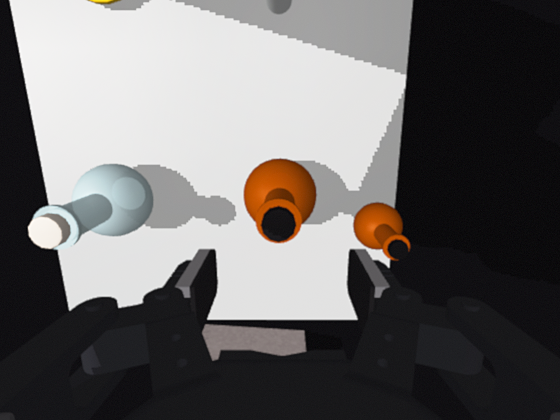

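The amber flask's stopper is at (278,222), centred between the fingers, and the clear flask and the small amber flask stand clear on either side. Fit: x 0.6035, y about -0.235.

{"fn": "move_arm", "kwargs": {
  "series": [
    [[-0.2, 0.2, -2, 0, 0, 0, 0.65], [0, 0, -2, 0, 0, 0, 0.65], [0, 0, -2, 0, 0, 0, 0.65], [0, 0, -1, 0, 0, 0, 0.65], [0, 0, 0, 0, 0, 0, 0.65]]
  ]
}}

```text
clock: 10.2
eef_pos: [0.6059, -0.2321, 0.1012]
tool_rot: [0.707, 0.708, 0.001, 0.0]
ft_force: [-0.3, -0.1, -0.1]
grip_width: 0.0558
```

```bash
python3 s.py
```

```text
10.2 [ 0.6059 -0.2321  0.1012] corr deg [-0.04  0.11 -0.1 ] [-0.29 -0.13 -0.13] 0.055848332992354505
```

{"fn": "move_arm", "kwargs": {
  "series": [
    [[-0.3, -0.4, -1.2, 0, 0, 0, 0.65], [-0.1, -0.1, -1.2, 0, 0, 0, 0.65], [0, 0, -0.8, 0, 0, 0, 0.65], [0, 0, 0, 0, 0, 0, 0.65], [0, 0, 0, 0, 0, 0, 0.65]]
  ]
}}

```text
clock: 10.7
eef_pos: [0.6029, -0.238, 0.0691]
tool_rot: [0.706, 0.708, 0.002, 0.002]
ft_force: [0.2, -0.3, 0.1]
grip_width: 0.0551
```

```bash
python3 s.py
```

```text
10.7 [ 0.6029 -0.238   0.0691] corr deg [ 0.04  0.32 -0.1 ] [ 0.21 -0.3   0.11] 0.055080492424452274
```

{"fn": "move_arm", "kwargs": {
  "series": [
    [[0.05, 0.4, -0.2, 0, 0.3, -0.1, 0.6], [0, 0, 0, 0, 0, 0, 0.5], [0, 0, 0, 0, 0, 0, 0.5], [0, 0, 0, 0, 0, 0, 0.5], [0, 0, 0, 0, 0, 0, 0.5]]
  ]
}}

```text
clock: 11.2
eef_pos: [0.6047, -0.2338, 0.0686]
tool_rot: [0.707, 0.707, 0.0, 0.002]
ft_force: [0.1, -0.8, -0.0]
grip_width: 0.0426
```

```bash
python3 s.py
```

```text
11.2 [ 0.6047 -0.2338  0.0686] corr deg [ 0.1   0.15 -0.01] [ 0.15 -0.83 -0.  ] 0.04261216116362213
```

Good. I'll close.

{"fn": "move_arm", "kwargs": {
  "series": [
    [[-0.1, -0.1, 0, 0, 0, 0, 0.45], [0, 0, 0, 0, 0, 0, 0.3], [0, 0, 0, 0, 0, 0, 0.15], [0, 0, 0, 0, 0, 0, 0], [0, 0, 0, 0, 0, 0, 0]]
  ]
}}

```text
clock: 11.7
eef_pos: [0.6036, -0.235, 0.0688]
tool_rot: [0.707, 0.707, 0.0, 0.002]
ft_force: [-0.5, -0.9, -0.2]
grip_width: 0.0244
```

{"fn": "move_arm", "kwargs": {
  "series": [
    [[0, 0, 0, 0, 0, 0, 0], [0, 0, 0, 0, 0, 0, 0], [0, 0, 0, 0, 0, 0, 0], [0, 0, 0, 0, 0, 0, 0], [0, 0, 0, 0, 0, 0, 0]]
  ]
}}

```text
clock: 12.2
eef_pos: [0.6036, -0.235, 0.0688]
tool_rot: [0.707, 0.707, 0.0, 0.002]
ft_force: [-0.7, 0.2, 1.1]
grip_width: 0.0235
```

```bash
python3 s.py
```

```text
12.2 [ 0.6036 -0.235   0.0688] corr deg [ 0.09  0.16 -0.  ] [-0.69  0.23  1.06] 0.023549234068722516
```

{"fn": "move_arm", "kwargs": {
  "series": [
    [[0, 0, 1, 0, 0, 0, 0], [0, 0, 2, 0, 0, 0, 0], [0, 0, 2.5, 0, 0, 0, 0], [0, 0, 2.5, 0, 0, 0, 0], [0, 0, 1, 0, 0, 0, 0]]
  ]
}}

```text
clock: 12.7
eef_pos: [0.6002, -0.2338, 0.1593]
tool_rot: [0.707, 0.707, -0.002, -0.003]
ft_force: [0.7, 0.6, -0.9]
grip_width: 0.0238
```

```bash
python3 s.py; python3 w.py w6
```

```text
12.7 [ 0.6002 -0.2338  0.1593] corr deg [-0.08 -0.34 -0.  ] [ 0.67  0.64 -0.87] 0.023774177826371257
[ 0.60016041 -0.23376914  0.1593487 ] 0.023774177826371257 [ 0.67494202  0.64148724 -0.87286163]
```

View pics/w6.png

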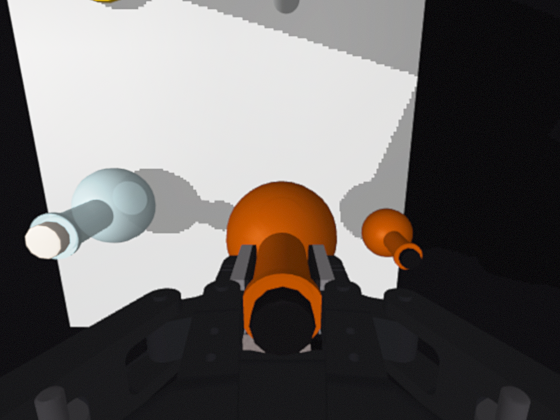

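The flask is held upright at (281,290). I'll carry it to the ring.

{"fn": "move_arm", "kwargs": {
  "series": [
    [[-0.5, 2, 0.5, 0, -0.3, 0, 0], [-0.9, 3.8, 0.3, 0, 0, 0, 0], [-1, 4, 0, 0, 0, 0, 0], [-1, 4, 0, 0, 0, 0, 0], [-1, 4, 0, 0, 0, 0, 0]]
  ]
}}

```text
clock: 13.25
eef_pos: [0.5544, -0.0569, 0.1648]
tool_rot: [0.711, 0.703, -0.0, 0.0]
ft_force: [0.7, 0.7, -0.9]
grip_width: 0.0239
```

```bash
python3 s.py
```

```text
13.25 [ 0.5544 -0.0569  0.1648] corr deg [ 0.04 -0.01  0.63] [ 0.68  0.69 -0.91] 0.023910170466494313
```

{"fn": "move_arm", "kwargs": {
  "series": [
    [[-1, 4, 0, 0, 0, 0.3, 0], [-1, 4, 0, 0, 0, 0.3, 0], [-1, 4, 0, 0, 0, 0, 0], [-0.8, 3, 0, 0, 0, 0, 0], [-0.4, 1.5, 0, 0, 0, 0, 0]]
  ]
}}

```text
clock: 13.75
eef_pos: [0.5056, 0.1169, 0.1603]
tool_rot: [0.706, 0.708, -0.003, -0.003]
ft_force: [0.1, -1.1, -1.4]
grip_width: 0.0236
```

```bash
python3 s.py
```

```text
13.75 [0.5056 0.1169 0.1603] corr deg [ 0.01 -0.43 -0.18] [ 0.07 -1.07 -1.37] 0.02359583592564313
```

{"fn": "move_arm", "kwargs": {
  "series": [
    [[0.4, 1.1, -0.5, 0, -0.4, -0.1, 0], [0, 0, -0.5, 0, 0, 0, 0], [0, 0, -0.5, 0, 0, 0, 0], [0, 0, 0, 0, 0, 0, 0], [0, 0, 0, 0, 0, 0, 0]]
  ]
}}

```text
clock: 14.25
eef_pos: [0.5083, 0.128, 0.141]
tool_rot: [0.706, 0.708, -0.002, -0.001]
ft_force: [1.3, -0.2, -1.2]
grip_width: 0.0242
```

```bash
python3 s.py; python3 w.py w7
python3 - <<'E'
from h import *
q=np.load("w7.npz");p,W,d=q["p"].astype(int),q["W"],q["d"]
o=bot.get_obs()["eef_pos"]
m=near(W,o,.05,o[2]-.075,o[2]-.01,d)&(p[...,0]>p[...,2]+60)
P=W[m];s=least_squares(lambda x:np.linalg.norm(P-x,axis=1)-.032,[o[0],o[1],o[2]-.036],loss="soft_l1",f_scale=.001);print("bulb-TCP",s.x-o,len(P))
g=near(W,(.51,.13),.06,.05,.068,d)&(p[...,1]>p[...,0]+30)&(p[...,1]>p[...,2]+20);G=W[g]
print("ring",len(G),np.median(G[:,2]),circ(G[np.hypot(*(G[:,:2]-[.51,.128]).T)>.0385],.0405))
E
```

```text
14.25 [0.5083 0.128  0.141 ] corr deg [ 0.14 -0.25 -0.15] [ 1.31 -0.21 -1.23] 0.02416062969887961
[0.50826319 0.12798742 0.14101009] 0.02416062969887961 [ 1.30603602 -0.21153252 -1.22819216]
bulb-TCP [-0.00030928 -0.00028969 -0.03500037] 4274
ring 2696 0.05938664893238686 (array([0.50976762, 0.12650327]), np.float64(0.0006477414411003083))
```

View pics/w7.png

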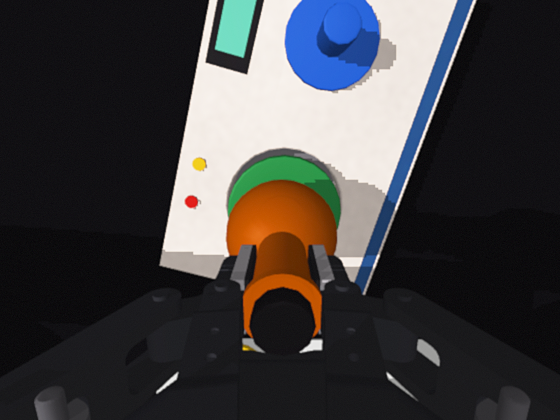

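The flask's bulb at (281,225) sits over the ring. I'll correct +1.5 mm in x and descend.

{"fn": "move_arm", "kwargs": {
  "series": [
    [[0.2, 0, -0.5, 0.1, -0.2, -0.1, 0], [0, 0, -0.5, 0, 0, 0, 0], [0, 0, -0.4, 0, 0, 0, 0], [0, 0, 0, 0, 0, 0, 0], [0, 0, 0, 0, 0, 0, 0]]
  ]
}}

```text
clock: 14.8
eef_pos: [0.5111, 0.1261, 0.126]
tool_rot: [0.708, 0.706, -0.0, 0.0]
ft_force: [-0.7, -0.0, -1.8]
grip_width: 0.0241
```

```bash
python3 s.py
```

```text
14.8 [0.5111 0.1261 0.126 ] corr deg [ 0.05 -0.    0.15] [-0.75 -0.03 -1.85] 0.024124397433995363
```

{"fn": "move_arm", "kwargs": {
  "series": [
    [[-0.1, 0.2, -0.4, 0, 0, 0, 0], [0, 0, -0.3, 0, 0, 0, 0], [0, 0, -0.3, 0, 0, 0, 0], [0, 0, 0, 0, 0, 0, 0], [0, 0, 0, 0, 0, 0, 0]]
  ]
}}

```text
clock: 15.3
eef_pos: [0.51, 0.1283, 0.1157]
tool_rot: [0.708, 0.706, -0.0, 0.001]
ft_force: [-0.6, 0.7, -0.9]
grip_width: 0.0238
```

```bash
python3 s.py
```

```text
15.3 [0.51   0.1283 0.1157] corr deg [0.07 0.04 0.12] [-0.64  0.75 -0.86] 0.023848147640115582
```

Next I'll press in small steps and watch the force.

{"fn": "move_arm", "kwargs": {
  "series": [
    [[0, 0, -0.2, 0, 0, 0, 0], [0, 0, -0.2, 0, 0, 0, 0], [0, 0, -0.2, 0, 0, 0, 0], [0, 0, 0, 0, 0, 0, 0], [0, 0, 0, 0, 0, 0, 0]]
  ]
}}

```text
clock: 15.8
eef_pos: [0.5102, 0.1281, 0.1119]
tool_rot: [0.708, 0.706, 0.001, 0.001]
ft_force: [-2.6, -0.9, 5.7]
grip_width: 0.0236
```

```bash
python3 s.py
```

```text
15.8 [0.5102 0.1281 0.1119] corr deg [0.06 0.15 0.13] [-2.61 -0.87  5.7 ] 0.023579054207954756
```

{"fn": "move_arm", "kwargs": {
  "series": [
    [[-0.05, 0, -0.4, 0, 0.1, 0.1, 0], [0, 0, -0.4, 0, 0, 0, 0], [0, 0, -0.4, 0, 0, 0, 0], [0, 0, 0, 0, 0, 0, 0], [0, 0, 0, 0, 0, 0, 0]]
  ]
}}

```text
clock: 16.3
eef_pos: [0.5102, 0.128, 0.1034]
tool_rot: [0.707, 0.707, 0.001, 0.002]
ft_force: [-3.7, -1.1, 7.7]
grip_width: 0.0238
```

```bash
python3 s.py
```

```text
16.3 [0.5102 0.128  0.1034] corr deg [0.03 0.24 0.03] [-3.67 -1.07  7.74] 0.023790256919691877
```

{"fn": "move_arm", "kwargs": {
  "series": [
    [[-0.1, 0, -0.4, 0, 0.2, 0, 0], [-0.05, 0, -0.4, 0, 0, 0, 0], [0, 0, -0.3, 0, 0, 0, 0], [0, 0, 0, 0, 0, 0, 0], [0, 0, 0, 0, 0, 0, 0]]
  ]
}}

```text
clock: 16.8
eef_pos: [0.5101, 0.1279, 0.0983]
tool_rot: [0.707, 0.707, 0.003, 0.002]
ft_force: [-4.9, -2.4, 10.2]
grip_width: 0.024
```

```bash
python3 s.py
```

```text
16.8 [0.5101 0.1279 0.0983] corr deg [-0.04  0.4   0.06] [-4.91 -2.37 10.23] 0.02401768885501769
```

{"fn": "move_arm", "kwargs": {
  "series": [
    [[-0.1, -0.05, -0.4, 0, 0.4, 0, 0], [-0.1, 0, -0.4, 0, 0.2, 0, 0], [0, 0, -0.3, 0, 0, 0, 0], [0, 0, 0, 0, 0, 0, 0], [0, 0, 0, 0, 0, 0, 0]]
  ]
}}

```text
clock: 17.3
eef_pos: [0.5102, 0.1278, 0.0976]
tool_rot: [0.707, 0.707, 0.003, 0.001]
ft_force: [-4.0, -0.8, 10.6]
grip_width: 0.024
```

```bash
python3 s.py; python3 w.py w8
python3 - <<'E'
from h import *
q=np.load("w8.npz");p,W,d=q["p"].astype(int),q["W"],q["d"]
o=bot.get_obs()["eef_pos"]
def an(p,W,d,n):
  p=p.astype(int)
  m=near(W,o,.05,o[2]-.075,o[2]-.01,d)&(p[...,0]>p[...,2]+60)
  P=W[m];s=least_squares(lambda x:np.linalg.norm(P-x,axis=1)-.032,[o[0],o[1],o[2]-.036],loss="soft_l1",f_scale=.001);print(n,"bulb",s.x,len(P))
  g=near(W,(.51,.13),.06,.03,.068,d)&(p[...,1]>p[...,0]+30)&(p[...,1]>p[...,2]+20);G=W[g]
  print("  ring",len(G),np.median(G[:,2]))
an(p,W,d,"wrist")
for c in("scene","side"):
  p,d=bot.camera(c);cv2.imwrite(f"pics/{c}8.png",p[:,:,::-1]);an(p,cloud(c,d),d,c)
E
```

```text
17.3 [0.5102 0.1278 0.0976] corr deg [-0.19  0.36  0.06] [-4.   -0.84 10.6 ] 0.024030635511867845
[0.51024435 0.12784508 0.09755121] 0.024030635511867845 [-4.00131647 -0.83697797 10.60126281]
wrist bulb [0.50995323 0.12699428 0.0626043 ] 4306
  ring 3081 0.04227492348908138
scene bulb [0.50973482 0.12809701 0.06232398] 376
  ring 229 0.04179724177758937
side bulb [0.51101576 0.12940619 0.06294945] 893
  ring 620 0.042177191613620574
```

View pics/side8.png

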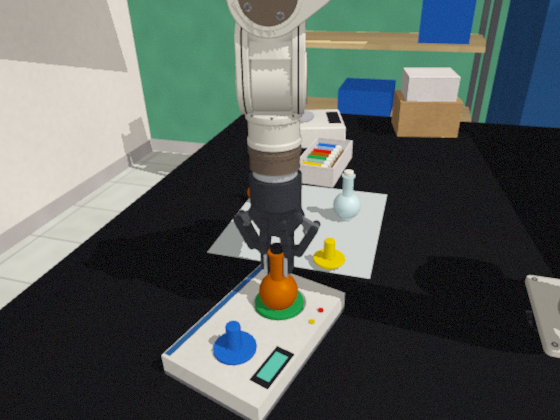

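View pics/w8.png

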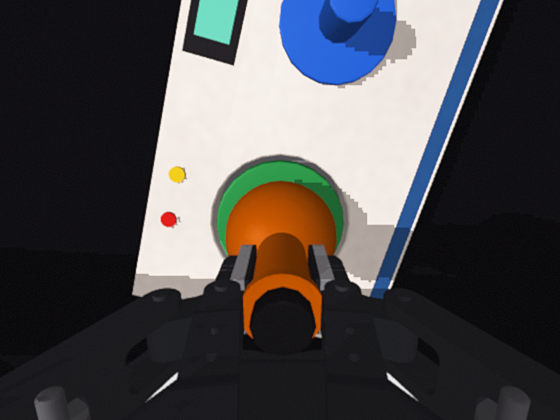

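The ring is about 17 mm down: its height went from 59.4 to 42.2 mm on the same camera scale. I'll push the rest of the way home.

{"fn": "move_arm", "kwargs": {
  "series": [
    [[-0.1, 0, -0.6, -0.1, 0.3, 0, 0], [-0.1, 0, -0.6, 0, 0.2, 0, 0], [0, 0, -0.6, 0, 0, 0, 0], [0, 0, -0.6, 0, 0, 0, 0], [0, 0, -0.6, 0, 0, 0, 0]]
  ]
}}

```text
clock: 17.95
eef_pos: [0.5107, 0.1282, 0.0938]
tool_rot: [0.707, 0.707, 0.008, 0.003]
ft_force: [-14.8, -4.9, 40.5]
grip_width: 0.0239
```

```bash
python3 s.py
```

```text
17.95 [0.5107 0.1282 0.0938] corr deg [-0.36  0.91  0.06] [-14.76  -4.94  40.53] 0.023862460383712335
```

The ring is on its stop. I'll ease off to a moderate hold.

{"fn": "move_arm", "kwargs": {
  "series": [
    [[-0.1, 0, -0.2, -0.2, 0.5, 0, 0], [-0.1, 0, -0.2, -0.1, 0.3, 0, 0], [-0.1, 0, -0.25, 0, 0, 0, 0], [-0.1, 0, -0.25, 0, 0, 0, 0], [-0.1, 0, -0.25, 0, 0, 0, 0]]
  ]
}}

```text
clock: 18.45
eef_pos: [0.5097, 0.1282, 0.0943]
tool_rot: [0.708, 0.706, 0.008, 0.005]
ft_force: [-4.0, -1.4, 17.2]
grip_width: 0.024
```

```bash
python3 s.py
```

```text
18.45 [0.5097 0.1282 0.0943] corr deg [-0.19  1.04  0.11] [-4.   -1.39 17.16] 0.02404314543735361
```

```bash
python3 w.py w9
python3 - <<'E'
from h import *
q=np.load("w9.npz");p,W,d=q["p"].astype(int),q["W"],q["d"]
o=bot.get_obs()["eef_pos"]
def an(p,W,d,n):
  p=p.astype(int)
  m=near(W,o,.05,o[2]-.06,o[2]-.01,d)&(p[...,0]>p[...,2]+60)
  P=W[m];s=least_squares(lambda x:np.linalg.norm(P-x,axis=1)-.032,[o[0],o[1],o[2]-.036],loss="soft_l1",f_scale=.001);print(n,"bulb",s.x,len(P))
  m=near(W,o,.03,o[2]-.004,o[2]+.005,d)&(p[...,0]>p[...,2]+60); print("  neck",circ(W[m],.012)[0] if m.sum()>5 else 0)
  g=near(W,(.51,.13),.06,.03,.068,d)&(p[...,1]>p[...,0]+30)&(p[...,1]>p[...,2]+20);G=W[g]
  wh=near(W,(.52,.18),.08,.03,.046,d)&(p.min(-1)>150);print("  ring",len(G),np.median(G[:,2]),"readertop",np.median(W[wh][:,2]))
  b=(p[...,2]>p[...,0]+60)&(p[...,2]>p[...,1]+30)&near(W,(.541,.244),.04,.04,.053,d)
  print("  plug flange",np.median(W[b][:,2]) if b.any() else 0)
an(p,W,d,"wrist")
for c in("scene","side"):
  p,d=bot.camera(c);cv2.imwrite(f"pics/{c}9.png",p[:,:,::-1]);an(p,cloud(c,d),d,c)
  for t in("clear_neck","vial_mid","carton_mid"):
    for r in bot.find_in(c,t)[:1]: print(c,t,np.round(r["at"],3),round(r["confidence"],2))
E
python3 s.py
```

```text
[0.50967245 0.12823966 0.09428652] 0.02404314543735361 [-4.00492567 -1.38592292 17.15520645]
wrist bulb [0.50970224 0.12696934 0.0594338 ] 4239
  neck [0.5095055  0.12718158]
  ring 3099 0.039301710189763445 readertop 0.039436342011385295
  plug flange 0.045439024240135226
scene bulb [0.50953833 0.12827858 0.05879562] 369
  neck [0.51647168 0.12786211]
  ring 206 0.03839380554095634 readertop 0.038945325454818325
  plug flange 0.04472317239966861
scene clear_neck [ 0.467 -0.23   0.055] 0.59
scene vial_mid [ 0.61  -0.072  0.042] 0.74
scene carton_mid [ 0.579 -0.479  0.035] 0.55
side bulb [0.51068638 0.12942533 0.05977592] 874
  neck [0.51003683 0.1298065 ]
  ring 556 0.039512310750679375 readertop 0.03968802724652368
  plug flange 0.04553078533425456
side clear_neck [ 0.455 -0.228  0.055] 0.77
side vial_mid [0.498 0.149 0.043] 0.73
side carton_mid [ 0.558 -0.478  0.041] 0.85
18.9 [0.5097 0.1283 0.0944] corr deg [-0.19  1.03  0.11] [-4.3  -2.56 13.11] 0.02390816358076262
```

View pics/w9.png

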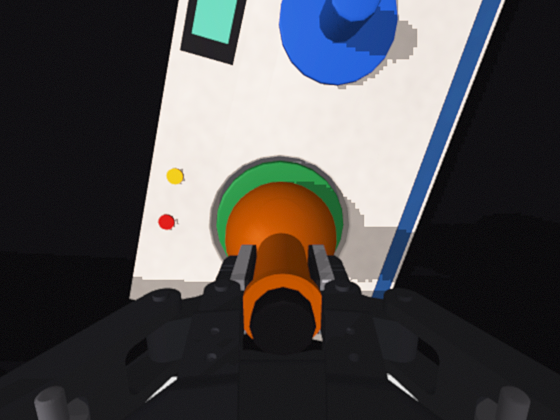

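View pics/scene9.png

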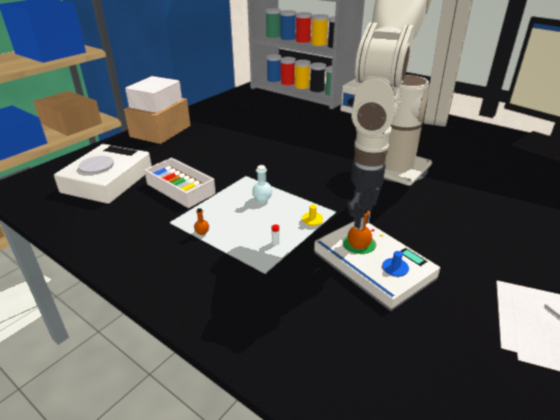

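The ring is flush with the reader's top, the plug is parked, and the bystanders haven't moved in the scene view. The force settled from 17 N to 13 N, so I'll push a little firmer for margin before handing in.

{"fn": "move_arm", "kwargs": {
  "series": [
    [[-0.05, 0, -0.35, 0, 0.3, 0, 0], [-0.05, 0, -0.35, 0, 0.2, 0, 0], [-0.05, 0, -0.35, 0, 0.2, 0, 0], [-0.05, 0, -0.35, 0, 0.2, 0, 0], [-0.05, 0, -0.35, 0, 0.2, 0, 0]]
  ]
}}

```text
clock: 19.4
eef_pos: [0.5103, 0.1282, 0.0941]
tool_rot: [0.708, 0.706, 0.007, 0.003]
ft_force: [-8.6, -3.6, 22.7]
grip_width: 0.0242
```

```bash
python3 s.py; python3 -c "
from workcell import bot
for k in range(6): bot.camera('wrist')
"; python3 s.py
```

```text
19.4 [0.5103 0.1282 0.0941] corr deg [-0.34  0.79  0.13] [-8.58 -3.62 22.74] 0.024158894599394187
19.7 [0.5103 0.1282 0.0942] corr deg [-0.34  0.79  0.13] [-8.99 -3.84 23.61] 0.02380307774542759
```

Steady at about 23 N, still, and tilted about 1°. Handing in.

```bash
python3 -c "
from workcell import bot
print(bot.job_done())"; python3 s.py
```

```text
the job is handed in; nothing more can be done
None
the job is handed in; nothing more can be done
```

I parked the blue plug in its socket and let go of it, then seated the amber flask upright in the green ring. I pressed the ring fully down through the flask and handed the job in at about 19.7 s while holding it there. `job_done` gives no verdict, so what follows is from my own checks.

- **Plug:** the flange top sits 6 mm above the reader's top, so it is fully down. Its centre is within about 2 mm of the socket's.
- **Ring:** it is flush with the reader's top, within 0.6 mm in all three cameras. I took those pictures just before a final, slightly firmer push.
- **Flask:** it is within about 2 mm of the ring's axis, and the tool holding it is tilted about 1°. The wrist force held steady at 23 N for 0.3 s, with a sideways load of about 9 N.
- **Higher force on the way:** one push on the stop read 40.5 N vertically at the wrist, with 15 N sideways. I eased off straight after. It went through the fingers on the flask and was well under the 120 N wrist limit.
- **Bystanders:** the scene camera shows the clear flask, vial and carton where they stood.
- **Checks that disagreed:**
  - The side camera's finder once placed the vial on the reader, while the scene camera still had it in its original spot. I took that as a false detection.
  - One neck fit from the scene camera was 6–7 mm off in x from the others, probably because it picked up the fingers.

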